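# Lift the hot pot lid with the lid lifter

## Task

The pot is ready to be opened, but its lid is hot: pick up the lid lifter by its wooden handle, hook its steel tongue under the lid's loop, lift the lid clear of the pot and, keeping it balanced and level, set it down gently on the middle of the empty straw-coloured ring. Then draw the lifter out of the loop and lay it back on its wooden board, right side up and lying flat. Keep the gripper and arm off the hot lid and pot, and leave the coffee pot, sugar bowl and dispenser where they stand.

Things in the scene. Friction and masses are not known exactly. Their poses are not given: they have to be found in the camera images.
- lifter_grip (a point): Lid lifter, loose, 200 mm long, 0.14 kg, lying level on the board. Point at its centre of mass, half-way up the handle: the place to grip. x along the lifter to its steel tip, z up. Wooden handle 22 mm wide (y), 28 mm high, 100 mm long: from 65 mm behind this point to 35 mm ahead. A 12 mm wide steel shank and then the tongue follow, level with this point.
- lifter: The same lid lifter, origin under the middle of its handle, on the underside: 15 mm behind and 14 mm below lifter_grip; same axes.
- lifter_tongue (a point): Middle of the top of the lifter's flat steel tongue, where the loop should hang: 120 mm ahead of and 3 mm above lifter_grip. Axes as the lifter's. Tongue 24 mm wide, 6 mm thick, from 25 mm behind this point to 15 mm ahead, where it ends in a 5 mm thick lip across it that rises 10 mm above this point.
- lid: Hot aluminium lid, loose, 144 mm across, 0.09 to 0.17 kg. Origin at the centre of its underside, z up. Its plug, 116 mm wide and 7 mm deep, sits in the pot's mouth with 6 mm of play; the flange rests on the rim. Flat top 12 mm above the origin. A stiff loop stands upright on it in its y-z plane. Its x axis points away from the robot, within 30 degrees of the base's +x.
- lid_loop (a point): Middle of the underside of the loop's level top bar (8 mm thick), 54 mm above the lid's origin, right over its centre. Axes as the lid's: the tongue goes through the loop along x. Loop 56 mm wide inside, its level part 48 mm; open height down to the lid's top 42 mm.
- pot: Hot aluminium pot, fixed on its clay coaster: 136 mm across, rim 77 mm above the table, two small ear handles 20 mm out at its sides along its y axis. Origin at the centre of the coaster's underside, on the table. May stand left or right.
- trivet_top (a point): Centre of the top face of the empty straw-coloured plastic ring (fixed flat on the table): 140 mm outside, 84 mm inside diameter, 16 mm high. The lid is set flat on top of it, its underside on this face. May stand left or right, opposite to the pot.
- trivet: The same straw-coloured ring; origin at the centre of its underside, on the table.
- board_top (a point): Centre of the top face of the dark wooden board the lifter lies on (fixed): 230 mm (x) by 90 mm (y), 8 mm thick. The steel end of the lifter may overhang it.
- jebena: Clay coffee pot standing on its own ring, 236 mm high, 132 mm across, loose bystander. Origin at the centre of its underside.
- sugar_bowl: Chrome sugar bowl with lid, 103 mm high, 104 mm across, loose bystander. Origin at the centre of its underside.
- dispenser: Frosted plastic push dispenser, 190 mm high, 72 mm across, loose bystander. Origin at the centre of its underside.
Not all that is in view belongs to the job. What is meant by the lifter is not red, and is the smaller of those in its own colour. Leave any red look-alike of the lid alone.

How it is judged:
By the outcome, as a careful person would: the job done as asked, in the order asked, and still so for the second after the job is handed in, with the robot touching nothing.
It also fails if it takes over 69 s, if anything falls off the work surface, if the arm or the gripper's body presses on something with over 40 N, if the wrist force passes 120 N, or if a joint passes its speed limit or range.

## Robot

A 6-joint arm with a two-finger parallel gripper is mounted at the origin on the work surface. World frame = base frame: x ahead of the robot, y to its left, z up, the work surface at z = 0. Lengths are in m, angles in rad, forces in N, time in s.
With the tool pointing down it reaches from about 0.425 to 0.95 m from the base axis. Payload 14.7 kg.
Tool frame: the origin (TCP) lies midway between the tips of the shut fingers; the grasp point (between the pads) lies 19 mm behind it; z points along the fingers, y is the direction in which the jaws open and shut (so a half turn about z gives the same grasp; the last joint's range is limited). The gripper opens to 85 mm and grips with 20 to 120 N. Pads are 22 mm wide; open, the fingers measure 114 mm over their backs; the gripper's body (76 mm by 85 mm) begins 54 mm behind the grasp point. The pads swing forward as they close: fully open they stand 13 mm farther back than shut.
Start: joints at [1.259, 0.48, 1.596, -0, 1.065, -0.047], TCP at [0.17, 0.627, 0.231] pointing down, gripper open.
Joint ranges: [-2.75, 2.75], [-0.82, 2.05], [0.23, 2.67], [-1.56, 4.7], [0.09, 2.69], [-2.92, 2.92]. Speed limits (rad/s): [1.89, 1.89, 2.39, 3.01, 3.01, 3.01].

## Interface

Orientations are given as a unit quaternion [x, y, z, w].
In Python, from plant import monitor, cams, env gives the robot as it stands.
- The arm moves only by the shell command python3 -m inch 'ROWS' [FORCE]. ROWS is JSON, one flat list of numbers, 7 for each row, row after row: the opening in per cent of the stroke, from 0 (shut) to 100 (fully open), then the shift along the tool's x, y, z in mm, then the turn, a rotation vector about the tool's x, y, z in rad. In form: [grip, dx, dy, dz, rx, ry, rz, grip, dx, dy, dz, rx, ry, rz, ...]. A call has 1 to 5 rows; each row is the pose to reach, as a shift and turn from the pose commanded when the call began, along the tool's axes at that moment; what a row does not reach only later rows make up. A row lasts 1/8 s, in which the tool goes at most 62.5 mm and 10.7 degrees, less where a joint would pass 70% of its speed; a pose out of reach is approached as far as the arm can. A call with a gripper value outside its range is refused whole. The fingers move at their own pace and stop on an object; FORCE is the grip in N (left out, the last holds). Time passes only in rows, so rows that repeat a pose let the fingers close. It gives the time, the measured TCP pose, the force and the opening at its end, in the units of the state.
- monitor.get_obs(): the state, without advancing time (a new reading comes with each control period).
- cams.capture(name): name is "scene" or "top" or "wrist"; returns the picture (420x560x3 uint8, red, green, blue); there is no depth.
- cams.camera_model(name): a dict with "K" (3x3 intrinsics, pixels), "view" (4x4, takes a point from world to camera coordinates); the wrist camera has in their place "hand_eye" (4x4, takes a point from camera to tool coordinates, whose origin is the TCP and whose axes are the flange's). Camera axes: x right, y up, looking along -z (the intrinsics and any distortion apply to the point x, -y, -z); pixel columns grow to the right and rows downward; lengths in m; the calibration is good to about 2 mm. A picture is of the moment at which its call begins: read the wrist's pose just before it. camera_model takes no time and is no camera call.
- env.job_done(): hands the job in, once; it reports no verdict.
The state is a dict: "clock": time; "joints": joint angles; "joint_velocities": joint speeds; "joint_efforts": joint torques, N m; "tcp_pos": TCP position; "ee_rot": TCP orientation; "wrist_force": force on the tool from outside, world axes, zero at the start; "torque": the same for the moment, N m; "gripper_width": finger opening in m.
Only numpy, scipy, OpenCV 4.12 (cv2) and the standard library are available. Lean on these libraries where they do the work, as an engineer would, in place of code of your own. Each camera call takes 0.05 s, during which the arm holds its last target.

## Working session

There is one attempt and no reset: what is moved stays moved. The work goes in short steps, Python scripts to look and compute and a shell command to move; the robot and the scene stay as the last step left them, time stands still between calls to the robot, and variables do not carry over. Pictures are saved under pics/ and viewed, and the job is handed in when it is done.

```bash
ls; mkdir -p pics
python3 - <<'E'
from plant import monitor,cams,env
import cv2,numpy as np
print(monitor.get_obs())
for n in ("scene","top","wrist"):
    im=cams.capture(n); cv2.imwrite(f"pics/{n}0.png",im[:,:,::-1]); print(n,cams.camera_model(n))
E
```

```text
pics
{'clock': 0.0, 'joints': array([ 1.25940773e+00,  4.80837545e-01,  1.59691621e+00, -3.47748249e-06,
        1.06512489e+00, -4.66046387e-02]), 'joint_velocities': array([-3.39988922e-04,  8.94718475e-04, -8.89680154e-05,  7.36631930e-04,
        3.13738478e-05,  7.13000439e-04]), 'joint_efforts': array([-1.44757127e-03, -9.50612140e+01, -4.30197215e+01, -2.84745174e-04,
        1.20798688e-02,  7.32055832e-05]), 'tcp_pos': array([0.1699513 , 0.62692271, 0.23065292]), 'ee_rot': array([ 1.32004700e-01,  9.91248882e-01, -6.32995695e-04, -1.12984595e-04]), 'wrist_force': array([ 0.4738325 ,  0.21995518, -0.12545697]), 'torque': array([0.06081697, 0.00938453, 0.03647226]), 'gripper_width': 0.08529726510378972}
scene {'K': array([[502.93457667,   0.        , 281.39729959],
       [  0.        , 502.93457667, 209.62846014],
       [  0.        ,   0.        ,   1.        ]]), 'view': array([[ 0.76769779,  0.64064973, -0.01442327, -0.39910823],
       [-0.45027164,  0.55530717,  0.69920626,  0.10889458],
       [ 0.45595565, -0.53028471,  0.71477449, -1.92273613],
       [ 0.        ,  
[... 280 characters left out ...]
  [ 0.99785438,  0.00256913,  0.06542203, -0.46196028],
       [-0.06545541,  0.01634401,  0.99772164, -1.18446408],
       [ 0.        ,  0.        ,  0.        ,  1.        ]])}
wrist {'K': array([[352.45738863,   0.        , 282.60870619],
       [  0.        , 352.45738863, 212.36910483],
       [  0.        ,   0.        ,   1.        ]]), 'hand_eye': array([[ 1.12511150e-03,  9.55839168e-01,  2.93888107e-01,
         7.51974780e-02],
       [ 9.99999281e-01, -9.53594270e-04, -7.26902276e-04,
         8.98647653e-04],
       [-4.14551651e-04,  2.93888714e-01, -9.55839553e-01,
        -1.42460501e-01],
       [ 0.00000000e+00,  0.00000000e+00,  0.00000000e+00,
         1.00000000e+00]])}
```

View pics/scene0.png

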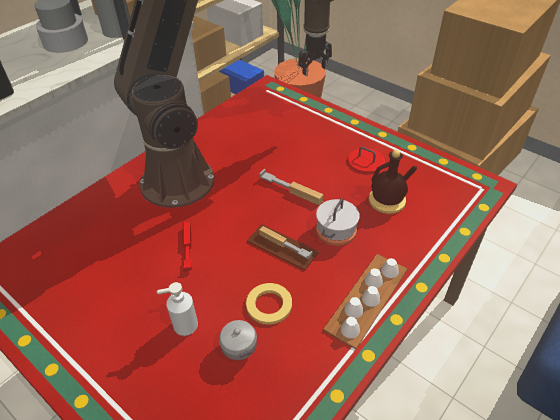

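View pics/top0.png

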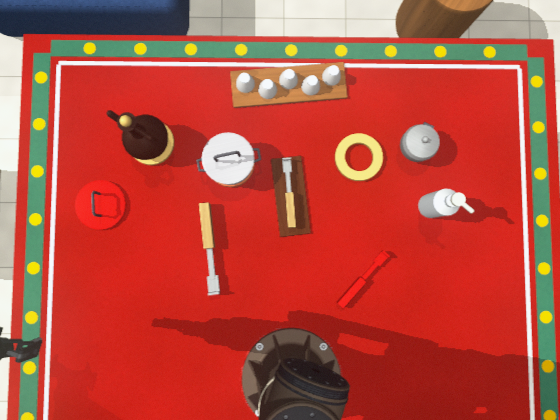

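View pics/wrist0.png

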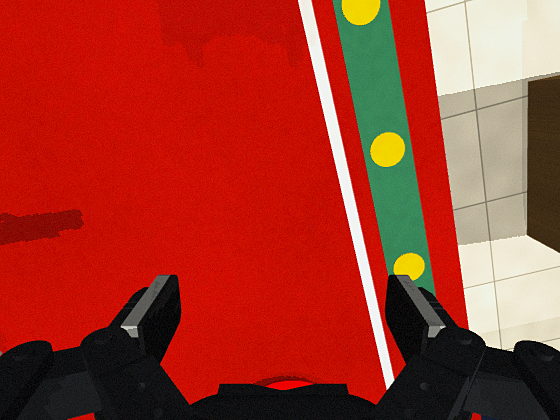

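```bash
cat > h.py <<'E'
from plant import monitor,cams,env
import cv2,numpy as np
from scipy.spatial.transform import Rotation as R
def pose():
    o=monitor.get_obs(); T=np.eye(4); T[:3,:3]=R.from_quat(o['ee_rot']).as_matrix(); T[:3,3]=o['tcp_pos']; return T
def cam(name,T=None):
    m=cams.camera_model(name)
    return m['K'], (m['view'] if 'view' in m else np.linalg.inv(T@m['hand_eye']))
def ray(K,V,u,v):
    d=np.array([(u-K[0,2])/K[0,0],-(v-K[1,2])/K[1,1],-1.]); Rm=V[:3,:3]; return -Rm.T@V[:3,3], Rm.T@d
def atz(K,V,u,v,z):
    c,d=ray(K,V,u,v); return c+d*(z-c[2])/d[2]
def proj(K,V,p):
    q=V[:3,:3]@np.asarray(p)+V[:3,3]; return np.array([K[0,0]*q[0]/-q[2]+K[0,2],K[1,1]*-q[1]/-q[2]+K[1,2]])
def crop(src,dst,x0,y0,x1,y1,s):
    im=cv2.imread(src)[y0:y1,x0:x1]; cv2.imwrite(dst,cv2.resize(im,None,fx=s,fy=s,interpolation=cv2.INTER_CUBIC))
E
python3 - <<'E'
from h import *
crop('pics/top0.png','pics/top0c.png',190,120,400,250,3.8)
crop('pics/scene0.png','pics/scene0c.png',230,160,430,310,4)
E
```

```text
(no output)
```

View pics/top0c.png

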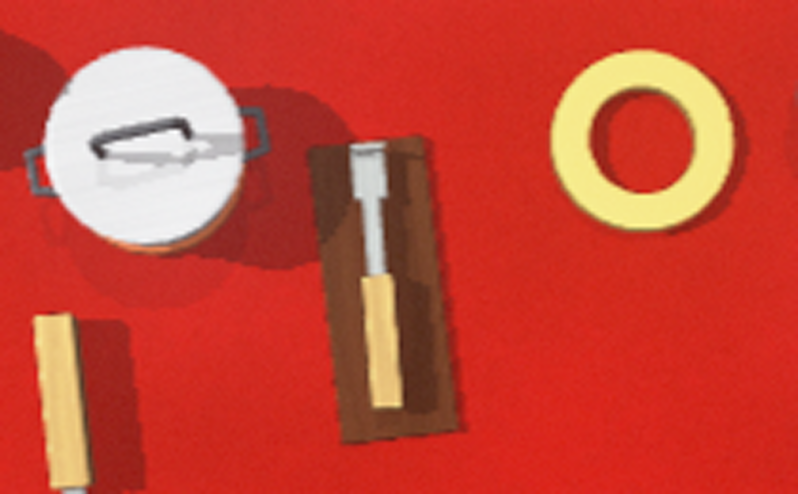

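View pics/scene0c.png

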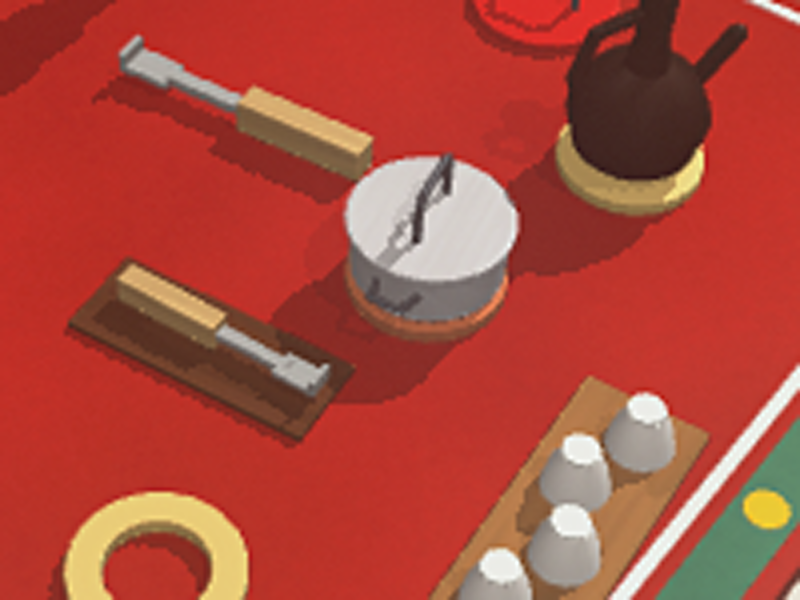

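Run:
```python
from h import *
K,V=cam('top')
f=lambda x,y,z:atz(K,V,190+x/3.8,120+y/3.8,z)
print('cam',-V[:3,:3].T@V[:3,3])
for n,x,y,z in [('hnL',370,407,.036),('hnR',403,407,.036),('hfL',362,276,.036),('hfR',396,276,.036),('lipL',350,145,.035),('lipR',385,145,.035),('lid',144,146,.082),('barL',97,146,.132),('barR',187,126,.132),('triv',642,140,.016),('bd1',309,148,.008),('bd2',424,137,.008),('bd3',462,430,.008),('bd4',341,442,.008)]:
    print(n,f(x,y,z).round(4))
g=lambda u,v,z:atz(K,V,u,v,z).round(3)
print('jeb',g(155,148,0),'sug',g(420,145,.05),'disp',g(437,205,.1),'ears',f(33,173,.06),f(258,133,.06))
Ks,Vs=cam('scene')
s=lambda x,y,z:atz(Ks,Vs,230+x/4,160+y/4,z).round(4)
for n,x,y,z in [('lidc',431,217,.082),('barL',447,158,.132),('barR',417,240,.132),('tri',156,573,.016),('hn top L',131,266,.036),('hnR',118,290,.036),('hfL',228,318,.036),('hfR',216,340,.036)]: print(n,s(x,y,z))
```

```text
cam [0.38338552 0.05667705 1.2113924 ]
hnL [0.4281 0.0107 0.036 ]
hnR [ 0.4281 -0.0139  0.036 ]
hfL [0.5262 0.0167 0.036 ]
hfR [ 0.5263 -0.0088  0.036 ]
lipL [0.6256 0.0258 0.035 ]
lipR [ 6.258e-01 -6.000e-04  3.500e-02]
lid [0.6145 0.1758 0.082 ]
barL [0.6041 0.2028 0.132 ]
barR [0.6184 0.141  0.132 ]
triv [ 0.6345 -0.1992  0.016 ]
bd1 [0.6287 0.0566 0.008 ]
bd2 [ 0.6377 -0.0321  0.008 ]
bd3 [ 0.4117 -0.0606  0.008 ]
bd4 [0.4024 0.0317 0.008 ]
jeb [0.661 0.399 0.   ] sug [ 0.662 -0.367  0.05 ] disp [ 0.486 -0.391  0.1  ] ears [0.598545  0.2592599 0.06     ] [0.62909475 0.09427634 0.06      ]
lidc [0.6195 0.1753 0.082 ]
barL [0.6161 0.1971 0.132 ]
barR [0.6509 0.1065 0.132 ]
tri [ 0.6411 -0.203   0.016 ]
hn top L [0.4328 0.0066 0.036 ]
hnR [ 0.4423 -0.0207  0.036 ]
hfL [0.5334 0.0135 0.036 ]
hfR [ 0.5409 -0.0111  0.036 ]
```

Candidates for the lifter: wood/steel one on the dark board (top 289,192), a larger wood/steel one on the table (208,248), a red one (365,278). The meant one is on the board: not red, and the smaller of the wooden pair (confirmed in the crop, with grip ≈(0.493, 0.002), yaw ≈4°). The pot is left, the lid at ≈(0.615, 0.176), the trivet at ≈(0.635, −0.20).

```bash
cat >> h.py <<'E'
def rel(x,y,z,yaw,pitch=0.,head=0.):
    """shift(mm)/turn(rad) in tool axes to reach TCP xyz with tool x along heading yaw, tool down"""
    T=pose(); G=np.array([[np.cos(yaw),np.sin(yaw),0],[np.sin(yaw),-np.cos(yaw),0],[0,0,-1]]).T
    d=T[:3,:3].T@(np.array([x,y,z])-T[:3,3])*1000; r=R.from_matrix(T[:3,:3].T@G).as_rotvec()
    print('shift',d.round(1),'turn',r.round(4)); return d,r
E
python3 - <<'E'
from h import *
rel(.42,.36,.24,np.pi-.265-.9); rel(.48,.03,.2,.0715)
E
```

```text
shift [-311.2 -192.3   -9. ] turn [-9.000e-04  4.000e-04  9.002e-01]
shift [-455.5 -495.1   31.3] turn [-3.0000e-04  1.4000e-03  2.8053e+00]
```

```bash
python3 -m inch '[100,-50,-30,0,0,0,0.18, 100,-100,-60,0,0,0,0.36, 100,-150,-92,0,0,0,0.54, 100,-200,-124,-4,0,0,0.72, 100,-250,-155,-8,0,0,0.9]' 60
python3 - <<'E'
from h import *
print(monitor.get_obs()['joints'].round(3)); rel(.46,.1,.22,.0715)
E
```

```text
clock: 0.78
tcp_pos: [0.3718, 0.4107, 0.2393]
ee_rot: [0.552, 0.834, -0.0, -0.0]
wrist_force: [1.3, 0.4, 0.3]
gripper_width: 0.0852
[ 0.78   0.338  1.809 -0.     0.995  0.38 ]
shift [-320.5  -39.8   19.4] turn [-0.0000e+00  1.0000e-04  1.8995e+00]
```

```bash
python3 -m inch '[100,-32,-4,0,0,0,0.18, 100,-64,-8,0,0,0,0.36, 100,-96,-12,0,0,0,0.54, 100,-128,-16,0,0,0,0.72, 100,-160,-20,10,0,0,0.9]'
python3 - <<'E'
from h import *
print(monitor.get_obs()['joints'].round(3)); rel(.48,.03,.2,.0715)
E
```

```text
clock: 1.4
tcp_pos: [0.4161, 0.2566, 0.2296]
ee_rot: [0.86, 0.51, 0.001, 0.0]
wrist_force: [-0.1, 0.0, -0.1]
gripper_width: 0.0853
[ 0.491  0.257  1.959 -0.     0.924  0.99 ]
shift [-168.3  164.6   29.6] turn [ 1.000e-04 -1.300e-03  9.994e-01]
```

```bash
python3 -m inch '[100,-30,30,0,0,0,0.18, 100,-60,60,0,0,0,0.36, 100,-90,90,0,0,0,0.54, 100,-125,123,10,0,0,0.72, 100,-160,156,20,0,0,0.9]'
python3 - <<'E'
from h import *
print(monitor.get_obs()['joints'].round(3)); rel(.46,.0,.2,.0715)
E
```

```text
clock: 2.02
tcp_pos: [0.4774, 0.0411, 0.2091]
ee_rot: [0.996, 0.085, 0.0, 0.0]
wrist_force: [1.4, 0.1, -0.8]
gripper_width: 0.0852
[0.023 0.27  2.002 0.    0.869 1.422]
shift [-24.2  37.6   9.1] turn [ 0.     -0.0004  0.0996]
```

```bash
python3 -m inch '[100,-12,19,4,0,0,0.06, 100,-24,38,8,0,0,0.1, 100,-24,38,8,0,0,0.1]'
python3 - <<'E'
from h import *
T=pose(); im=cams.capture('wrist'); cv2.imwrite('pics/w1.png',im[:,:,::-1]); np.save('w1.npy',T); print(T.round(4))
E
```

```text
clock: 2.4
tcp_pos: [0.4595, 0.0001, 0.201]
ee_rot: [0.999, 0.037, -0.001, -0.0]
wrist_force: [0.2, 1.0, 0.2]
gripper_width: 0.0853
[[ 9.972e-01  7.480e-02 -1.000e-03  4.595e-01]
 [ 7.480e-02 -9.972e-01  0.000e+00  1.000e-04]
 [-1.000e-03 -1.000e-04 -1.000e+00  2.010e-01]
 [ 0.000e+00  0.000e+00  0.000e+00  1.000e+00]]
```

View pics/w1.png

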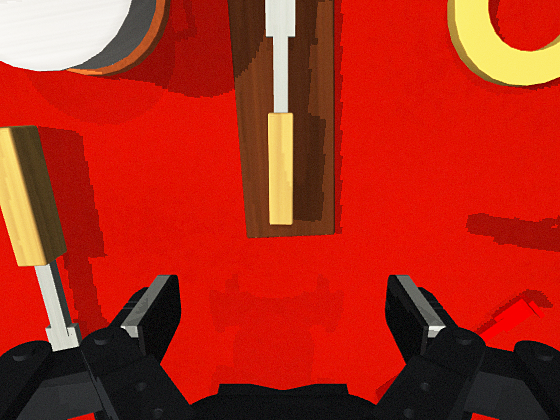

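The wrist picture shows the handle from (281,224) to (280.5,113), the shank going up to the tongue at (281,15), the pot at top left and the trivet at top right.

Run:
```python
from h import *
T=np.load('w1.npy'); K,V=cam('wrist',T)
for u,v,z in [(270,224,.036),(292,224,.036),(269,113,.036),(293,113,.036),(265,10,.025),(296,10,.025),(274,100,.025),(287,100,.025)]: print(u,v,atz(K,V,u,v,z).round(4))
rel(.493,.002,.06,.0715)
```

```text
270 224 [0.4276 0.0103 0.036 ]
292 224 [ 0.4292 -0.01    0.036 ]
269 113 [0.526  0.0176 0.036 ]
293 113 [ 0.5275 -0.0025  0.036 ]
265 10 [0.6049 0.0263 0.025 ]
296 10 [0.6067 0.0015 0.025 ]
274 100 [0.5367 0.0144 0.025 ]
287 100 [0.5376 0.0032 0.025 ]
shift [ 32.9   1.3 141.3] turn [-0.0001  0.0002  0.0045]
```

```bash
python3 -m inch '[100,11,-1,30,0,0,0, 80,22,-2,60,0,0,0, 60,34,-3,90,0,0,0, 60,34,-3,120,0,0,0, 60,34,-3,150,0,0,0]'
python3 - <<'E'
from h import *
rel(.4935,.0045,.014,.0755)
T=pose(); im=cams.capture('wrist'); cv2.imwrite('pics/w2.png',im[:,:,::-1])
E
```

```text
clock: 3.08
tcp_pos: [0.4946, 0.0076, 0.0504]
ee_rot: [0.999, 0.039, 0.0, -0.0]
wrist_force: [0.2, -0.8, -0.1]
gripper_width: 0.0511
shift [-1.4  3.  36.4] turn [ 0.     -0.0008  0.0031]
```

View pics/w2.png

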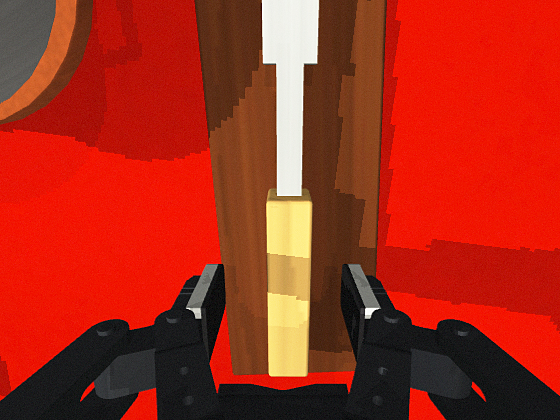

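The handle (centre col 288) sits between the pads (224–342) and is nearly centred. I go down and close.

```bash
python3 -m inch '[60,-1,2,12,0,0,0.003, 60,-1,2,24,0,0,0.003, 60,-1,2,36,0,0,0.003, 20,-1,2,36,0,0,0.003, 0,-1,2,36,0,0,0.003]' 90; python3 -m inch '[0,0,0,0,0,0,0,0,0,0,0,0,0,0,0,0,0,0,0,0,0]' 90;python3 - <<'E'
from h import *
im=cams.capture('wrist'); cv2.imwrite('pics/w3.png',im[:,:,::-1])
E
```

```text
clock: 3.75
tcp_pos: [0.493, 0.0045, 0.0157]
ee_rot: [0.999, 0.037, 0.0, 0.0]
wrist_force: [0.4, 0.2, -1.4]
gripper_width: 0.0201
clock: 4.12
tcp_pos: [0.4933, 0.0045, 0.0157]
ee_rot: [0.999, 0.037, 0.0, 0.0]
wrist_force: [-0.5, 0.3, 6.5]
gripper_width: 0.0199
```

View pics/w3.png

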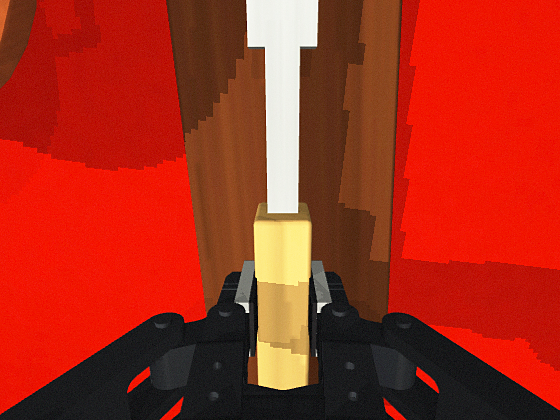

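```bash
python3 -m inch '[0,0,0,-8,0,0,0, 0,0,0,-25,0,0,0, 0,0,0,-55,0,0,0, 0,0,0,-85,0,0,0, 0,0,0,-110,0,0,0]'
python3 - <<'E'
from h import *
rel(.5,.085,.245,.227)
E
```

```text
clock: 4.8
tcp_pos: [0.493, 0.0045, 0.1269]
ee_rot: [0.999, 0.037, 0.0, 0.0]
wrist_force: [0.4, 0.2, -0.9]
gripper_width: 0.02
shift [  13.   -79.8 -118.1] turn [ 1.000e-04 -7.000e-04 -1.532e-01]
```

```bash
python3 -m inch '[0,3,-16,-24,0,0,-0.03, 0,6,-32,-48,0,0,-0.06, 0,9,-48,-72,0,0,-0.09, 0,12,-64,-96,0,0,-0.12, 0,13,-80,-118,0,0,-0.153]'; python3 -m inch '[0,0,0,0,0,0,0,0,0,0,0,0,0,0]'
python3 - <<'E'
from h import *
T=pose(); np.save('w4.npy',T);im=cams.capture('wrist'); cv2.imwrite('pics/w4.png',im[:,:,::-1])
print(T.round(4))
im=cams.capture('scene'); cv2.imwrite('pics/s4.png',im[:,:,::-1]); crop('pics/s4.png','pics/s4c.png',230,120,430,270,4)
E
```

```text
clock: 5.42
tcp_pos: [0.4999, 0.0857, 0.2446]
ee_rot: [0.994, 0.114, 0.0, 0.0]
wrist_force: [0.6, 0.2, -1.1]
gripper_width: 0.0203
clock: 5.68
tcp_pos: [0.4995, 0.0849, 0.2429]
ee_rot: [0.994, 0.113, -0.0, 0.0]
wrist_force: [0.1, -0.2, -0.5]
gripper_width: 0.02
[[ 9.745e-01  2.245e-01 -6.000e-04  4.995e-01]
 [ 2.245e-01 -9.745e-01 -2.000e-04  8.490e-02]
 [-6.000e-04  1.000e-04 -1.000e+00  2.429e-01]
 [ 0.000e+00  0.000e+00  0.000e+00  1.000e+00]]
```

View pics/w4.png

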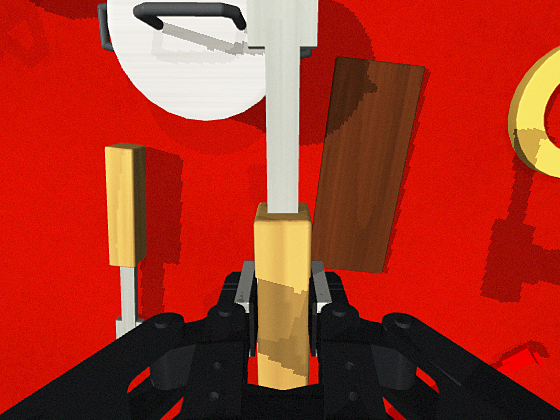

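View pics/s4c.png

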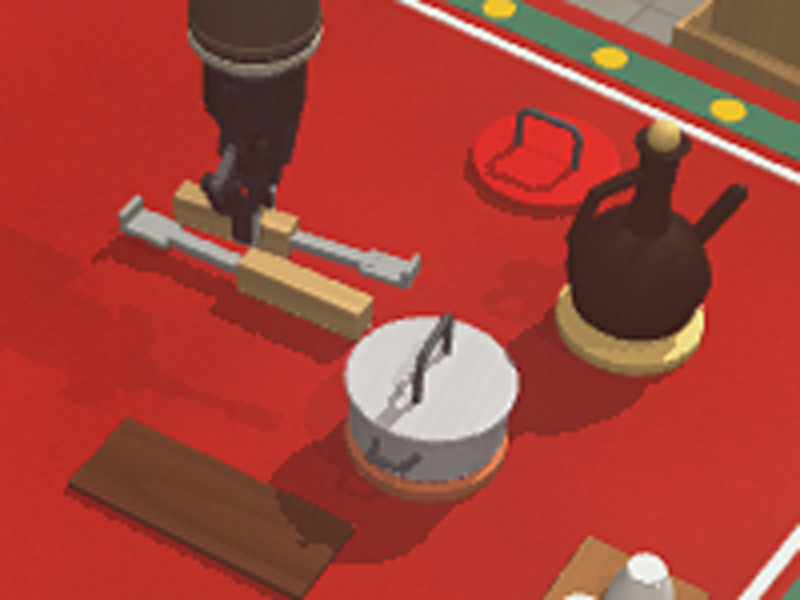

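Run:
```python
from h import *
crop('pics/w4.png','pics/w4c.png',90,0,330,130,3.3)
```

```text
(no output)
```

View pics/w4c.png

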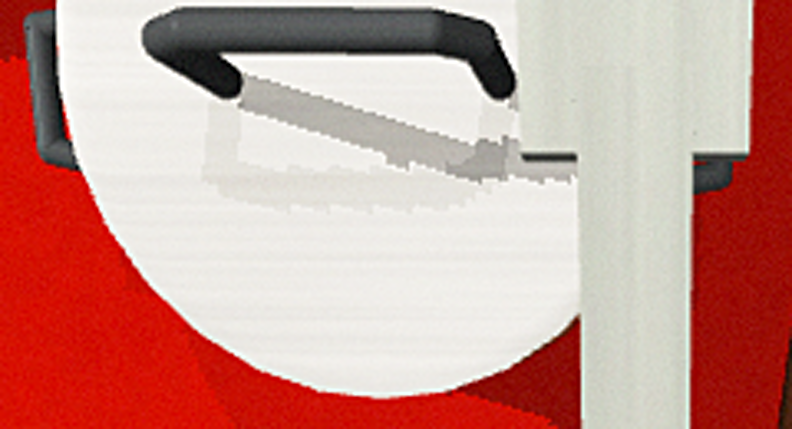

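Run:
```python
from h import *
T=np.load('w4.npy'); K,V=cam('wrist',T)
f=lambda x,y,z:atz(K,V,90+x/3.3,y/3.3,z)
a,b=f(175,31,.13),f(440,33,.13); c,d=f(229,88,.083),f(502,88,.083)
for p,q in((a,b),(c,d)):
    v=p-q; print(p.round(4),q.round(4),((p+q)/2).round(4),'yaw',np.arctan2(-v[0],v[1]),np.linalg.norm(v))
e=f(382,397,.08); print('near edge',e, e[:2]+.072*np.array([np.cos(.227),np.sin(.227)]))
# tongue check: predicted rear edge of tongue & handle front for assumed grip offset
x=T[:3,0]; g=T[:3,3]+[0,0,.0063]+.0005*x; 
for dx,dy,dz in[(95,12,3),(95,-12,3),(35,11,14),(35,-11,14)]: print(proj(K,V,g+np.array(T[:3,:3]@[dx/1e3,dy/1e3,-dz/1e3])).round(1))
```

```text
[0.6091 0.2034 0.13  ] [0.6204 0.1529 0.13  ] [0.6147 0.1781 0.13  ] yaw 0.22066654866568924 0.05166833266024331
[0.6066 0.2083 0.083 ] [0.621 0.146 0.083] [0.6138 0.1772 0.083 ] yaw 0.22740617678716468 0.06386779741539572
near edge [0.54521787 0.16259372 0.08      ] [0.61537078 0.17879771]
[320.   43.5]
[250.3  43.4]
[315. 219.]
[254.7 218.9]
```

Run:
```python
from h import *
rel(.45,.139,.243,.225);rel(.45,.139,.095,.225)
```

```text
shift [-36.  -64.   -0.5] turn [-0.      0.0015  0.001 ]
shift [-35.8 -64.  147.5] turn [-0.      0.0015  0.001 ]
```

```bash
python3 -m inch '[0,-12,-20,0,0,0,0, 0,-24,-42,0,0,0,0, 0,-36,-64,12,0,0,0, 0,-36,-64,40,0,0,0, 0,-36,-64,70,0,0,0]'; python3 -m inch '[0,0,0,25,0,0,0,0,0,0,50,0,0,0,0,0,0,70,0,0,0,0,0,0,78,0,0,0,0,0,0,78,0,0,0]'
python3 - <<'E'
from h import *
rel(.45,.139,.095,.225); rel(.4985,.150,.095,.225)
for n in('scene','wrist','top'):
    im=cams.capture(n); cv2.imwrite(f'pics/{n}5.png',im[:,:,::-1])
crop('pics/scene5.png','pics/s5c.png',250,130,410,250,5)
crop('pics/top5.png','pics/t5c.png',180,110,320,215,5)
E
```

```text
clock: 6.4
tcp_pos: [0.4497, 0.14, 0.1725]
ee_rot: [0.994, 0.113, 0.0, -0.0]
wrist_force: [0.2, -0.2, -1.2]
gripper_width: 0.0202
clock: 7.02
tcp_pos: [0.45, 0.1395, 0.095]
ee_rot: [0.994, 0.113, -0.001, 0.0]
wrist_force: [-0.2, 0.1, -1.7]
gripper_width: 0.0202
shift [-0.1  0.5  0. ] turn [0.     0.0012 0.0017]
shift [49.6  0.7 -0. ] turn [0.     0.0012 0.0017]
```

View pics/s5c.png

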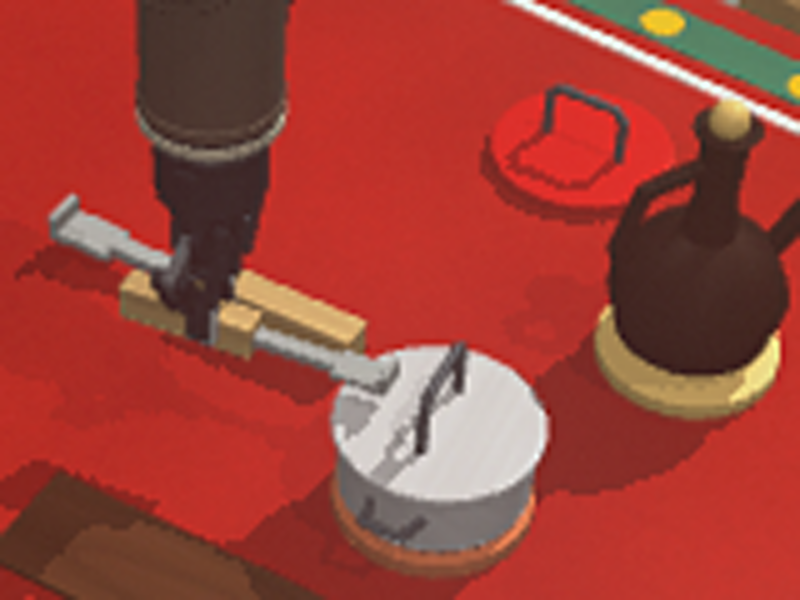

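View pics/t5c.png

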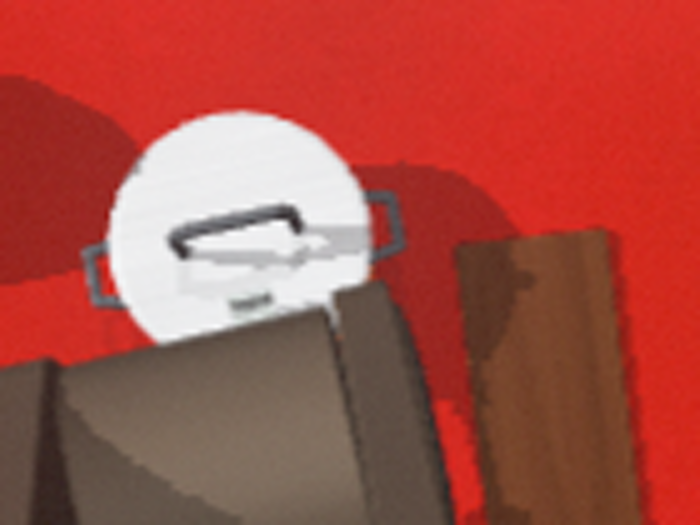

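View pics/wrist5.png

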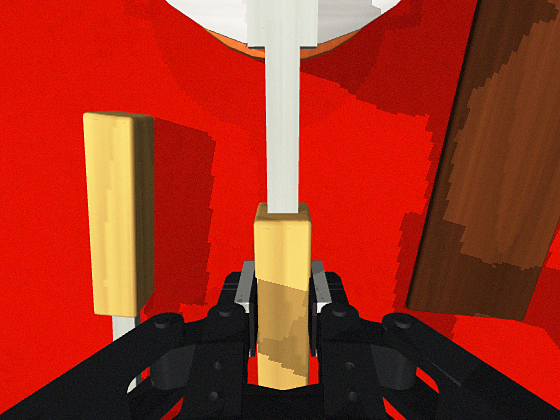

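The lip shows at top crop (251,301), in front of the bar at (238,222). I check the alignment numerically.

Run:
```python
from h import *
K,V=cam('top'); T=pose()
l=atz(K,V,180+251/5,110+301/5,.112); p=atz(K,V,180+(172+300)/10,110+(240+212)/10,.130)
print(l,p); d=T[:3,:3].T@(p-l)*1000; print(d)
print('lip pred',(T@np.array([.0005+.1325,0,-.0133,1])))
```

```text
[0.57662662 0.16617067 0.112     ] [0.61322057 0.17260684 0.13      ]
[ 37.12192748   1.95556433 -17.96328998]
lip pred [0.58052799 0.16954137 0.10937748 1.        ]
```

```bash
python3 -m inch '[0,8,0,0,0,0,0, 0,20,1,0,0,0,0, 0,32,1,0,0,0,0, 0,44,1,0,0,0,0, 0,50,1,0,0,0,0]'; python3 -m inch '[0,0,0,0,0,0,0]'
python3 - <<'E'
from h import *
print(pose()[:3,3])
for n in('scene','top','wrist'):
    im=cams.capture(n); cv2.imwrite(f'pics/{n}6.png',im[:,:,::-1])
a=cv2.imread('pics/scene6.png')[150:250,290:400]; b=cv2.imread('pics/top6.png')[110:210,180:290]
cv2.imwrite('pics/c6.png',cv2.resize(np.hstack([a,b]),None,fx=3.6,fy=3.6,interpolation=cv2.INTER_CUBIC))
E
```

```text
clock: 7.8
tcp_pos: [0.5006, 0.15, 0.0952]
ee_rot: [0.994, 0.113, 0.0, -0.0]
wrist_force: [-0.1, 0.0, -1.3]
gripper_width: 0.0203
clock: 7.92
tcp_pos: [0.4998, 0.1498, 0.0951]
ee_rot: [0.994, 0.113, -0.0, 0.0]
wrist_force: [0.6, -0.1, -1.5]
gripper_width: 0.0202
[0.49982463 0.14980522 0.09514622]
```

View pics/c6.png

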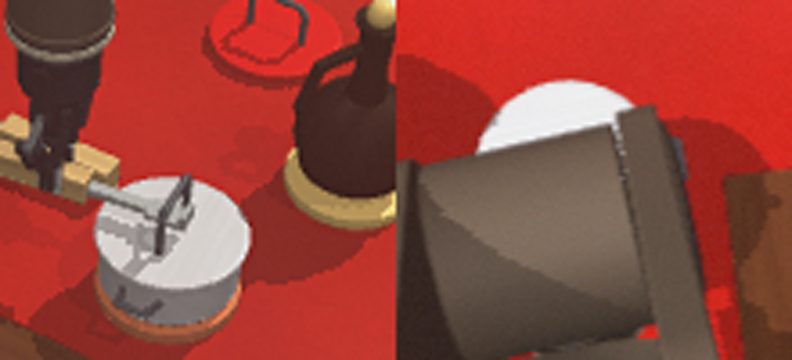

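View pics/wrist6.png

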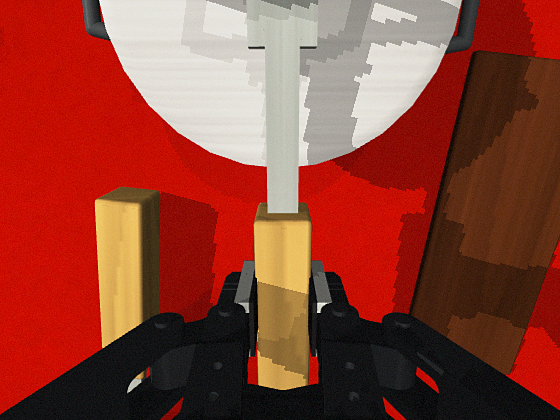

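Scene crop: the tongue is through the loop, the lip beyond the bar at (187,215), and the handle clear of the lid. I raise slowly.

```bash
python3 -m inch '[0,-1,0,-5,0,0,0, 0,-1,0,-10,0,0,0, 0,-1,0,-15,0,0,0, 0,-1,0,-17,0,0,0, 0,-1,0,-18,0,0,0]'; python3 -m inch '[0,0,0,-1,0,0,0, 0,0,0,-2,0,0,0, 0,0,0,-3,0,0,0, 0,0,0,-4,0,0,0, 0,0,0,-5,0,0,0]';  python3 -m inch '[0,0,0,-1,0,0,0, 0,0,0,-2,0,0,0, 0,0,0,-4,0,0,0, 0,0,0,-6,0,0,0, 0,0,0,-8,0,0,0]'
python3 - <<'E'
from h import *
for n in('scene','wrist'):
    im=cams.capture(n); cv2.imwrite(f'pics/{n}7.png',im[:,:,::-1])
crop('pics/scene7.png','pics/c7.png',270,140,410,245,5)
E
```

```text
clock: 8.7
tcp_pos: [0.4986, 0.1495, 0.1135]
ee_rot: [0.994, 0.113, 0.0, -0.0]
wrist_force: [-0.3, -0.3, -2.0]
gripper_width: 0.02
clock: 9.32
tcp_pos: [0.4985, 0.1495, 0.1183]
ee_rot: [0.994, 0.113, -0.0, 0.0]
wrist_force: [-0.6, 0.1, -3.3]
gripper_width: 0.0203
clock: 9.95
tcp_pos: [0.4986, 0.1496, 0.1265]
ee_rot: [0.994, 0.113, 0.0, -0.0]
wrist_force: [0.2, 0.4, -2.9]
gripper_width: 0.0202
```

View pics/c7.png

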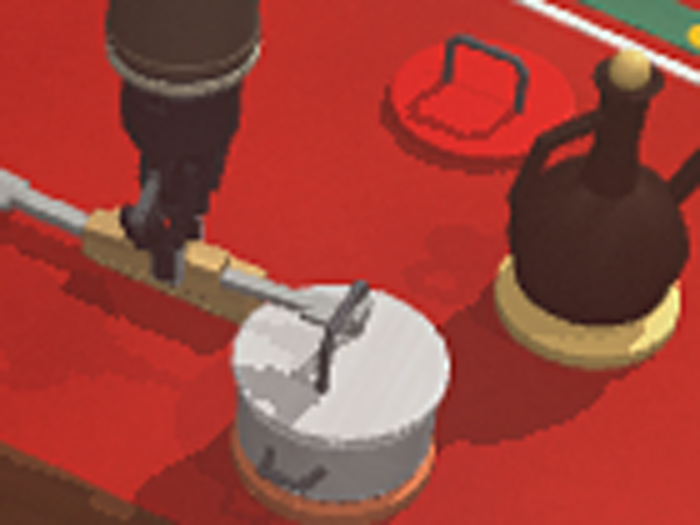

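View pics/wrist7.png

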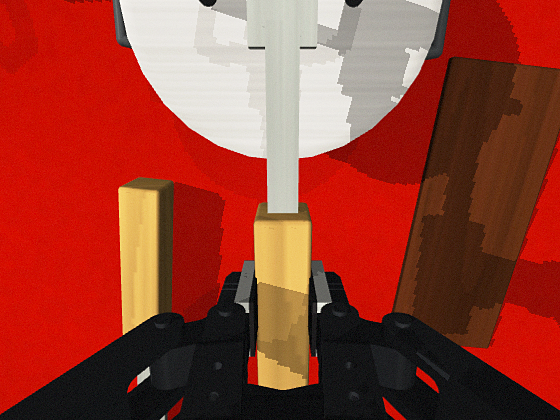

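```bash
python3 -m inch '[0,0,0,-4,0,0,0, 0,0,0,-12,0,0,0, 0,0,0,-24,0,0,0, 0,0,0,-36,0,0,0, 0,0,0,-48,0,0,0]';python3 -m inch '[0,0,0,-8,0,0,0, 0,0,0,-12,0,0,0, 0,0,0,-13,0,0,0]';  python3 - <<'E'
from h import *
from scipy.optimize import least_squares
def fit(name,png,T,roi):
    K,V=cam(name,T); im=cv2.imread(png); hsv=cv2.cvtColor(im,cv2.COLOR_BGR2HSV)
    m=((hsv[...,0]>18)&(hsv[...,0]<36)&(hsv[...,1]>70)&(hsv[...,2]>215)).astype(np.uint8)
    k=np.zeros_like(m);x0,y0,x1,y1=roi;k[y0:y1,x0:x1]=1;m*=k
    cs,_=cv2.findContours(m,cv2.RETR_EXTERNAL,cv2.CHAIN_APPROX_NONE); c=max(cs,key=cv2.contourArea)[:,0]
    c=c[(c[:,0]<558)&(c[:,1]>1)]
    P=np.array([atz(K,V,u,v,.016)[:2] for u,v in c])
    r=least_squares(lambda p:np.hypot(*(P-p[:2]).T)-p[2],[.635,-.2,.07],loss='soft_l1',f_scale=.001)
    print(name,r.x.round(4),len(c),r.cost)
fit('top','pics/top0.png',None,(325,125,395,190))
fit('wrist','pics/w1.png',np.load('w1.npy'),(440,0,560,95))
fit('wrist','pics/w4.png',np.load('w4.npy'),(500,30,560,190))
rel(.515,-.2,.19,0)
E
```

```text
clock: 10.68
tcp_pos: [0.4987, 0.1496, 0.1754]
ee_rot: [0.994, 0.113, 0.0, -0.0]
wrist_force: [0.1, -0.3, -3.4]
gripper_width: 0.0203
clock: 11.05
tcp_pos: [0.4985, 0.1495, 0.1874]
ee_rot: [0.994, 0.113, 0.0, -0.0]
wrist_force: [0.2, -0.4, -3.2]
gripper_width: 0.02
top [ 0.6361 -0.1982  0.0678] 131 4.327008301168978e-05
wrist [ 0.6325 -0.1938  0.0648] 241 0.0023776353320169846
wrist [ 0.6292 -0.1428  0.0231] 166 0.0009386009283645558
shift [-62.6 344.3  -2.6] turn [-0.     -0.      0.2268]
```

```bash
python3 -m inch '[0,-1,4,0,0,0,0.01, 0,-2,12,0,0,0,0.03, 0,-4,24,0,0,0,0.06, 0,-7,40,0,0,0,0.1, 0,-11,58,0,0,0,0.14]';  python3 -c "
from h import *
rel(.5,-.04,.19,0)"
```

```text
clock: 11.68
tcp_pos: [0.5009, 0.0892, 0.1872]
ee_rot: [0.999, 0.042, -0.0, 0.0]
wrist_force: [0.1, 0.5, -2.6]
gripper_width: 0.0201
shift [-11.7 128.6  -2.7] turn [0.0001 0.0001 0.0838]
```

```bash
python3 -m inch '[0,-2,20,0,0,0,0.03, 0,-4,42,0,0,0,0.055, 0,-6,66,0,0,0,0.075, 0,-8,88,0,0,0,0.084, 0,-10,106,0,0,0,0.084]'; python3 -m inch '[0,0,10,0,0,0,0, 0,0,16,0,0,0,0, 0,0,19,0,0,0,0, 0,0,20,0,0,0,0, 0,0,20,0,0,0,0]';python3 - <<'E'
from h import *
T=pose(); np.save('w8.npy',T)
for n in('wrist','scene'):
    im=cams.capture(n); cv2.imwrite(f'pics/{n}8.png',im[:,:,::-1])
print(T[:3,3],T[:3,0])
crop('pics/scene8.png','pics/c8.png',230,150,390,270,5)
E
```

```text
clock: 12.3
tcp_pos: [0.4999, -0.0177, 0.1873]
ee_rot: [1.0, 0.0, 0.0, 0.0]
wrist_force: [1.0, -0.0, -3.3]
gripper_width: 0.0198
clock: 12.92
tcp_pos: [0.5002, -0.0356, 0.1873]
ee_rot: [1.0, 0.002, -0.0, -0.0]
wrist_force: [0.5, -0.0, -2.2]
gripper_width: 0.0202
[ 0.50015368 -0.03559003  0.18729519] [ 9.99994874e-01  3.20149930e-03 -4.78448377e-05]
```

View pics/wrist8.png

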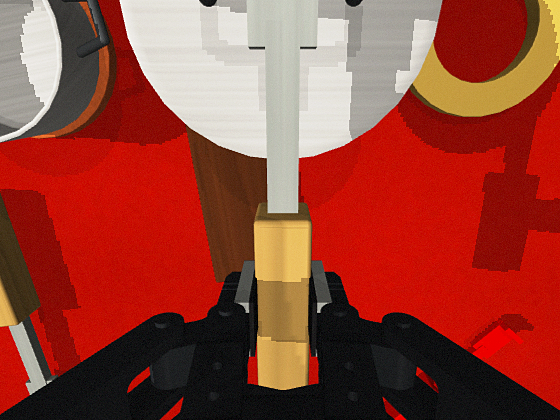

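View pics/c8.png

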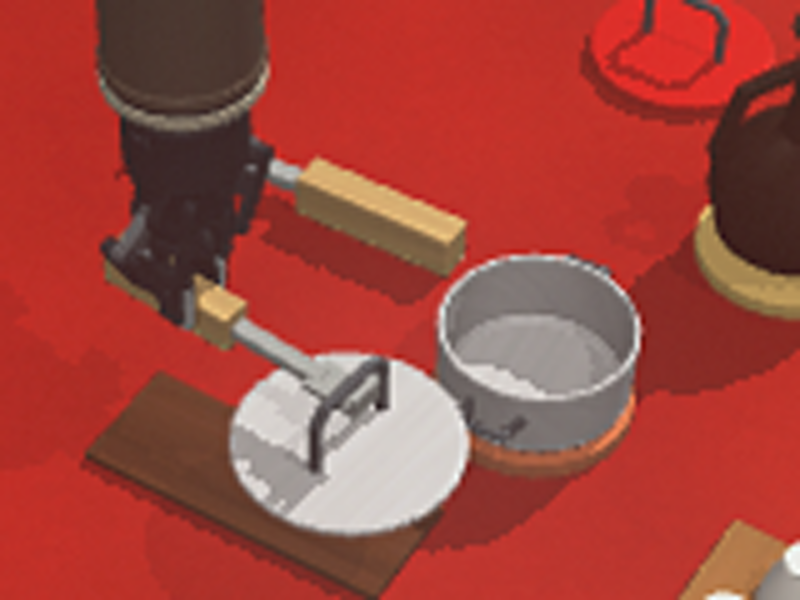

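The lid hangs level on the tongue and has left the pot. The ring is at top right of the wrist picture; I zoom in to fix its centre.

```bash
python3 -c "
from h import *
crop('pics/wrist8.png','pics/w8c.png',400,0,560,130,5)"
```

```text
(no output)
```

View pics/w8c.png

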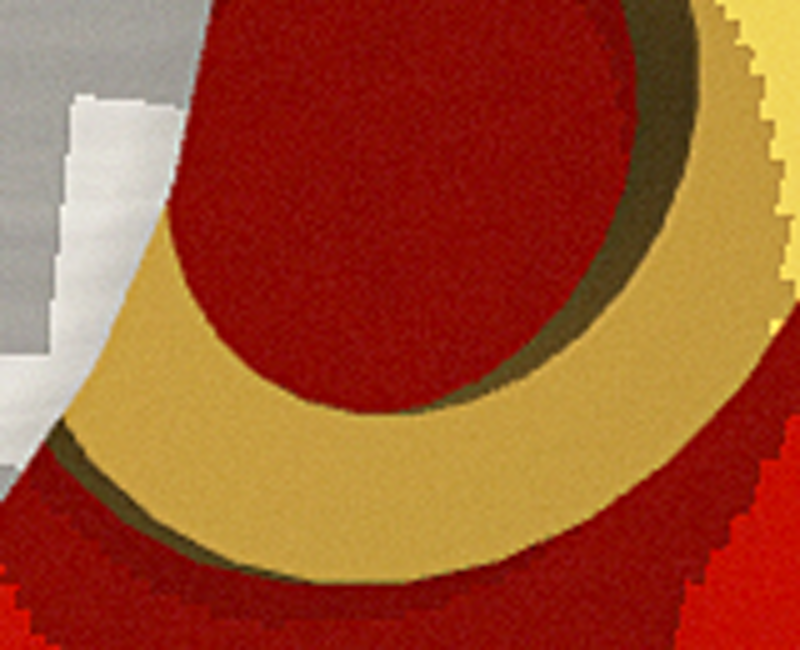

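```bash
python3 - <<'E'
from h import *
from scipy.optimize import least_squares
T=np.load('w8.npy'); K,V=cam('wrist',T)
I=[(170,215),(210,325),(270,385),(375,413),(500,388),(590,325),(660,235),(695,130),(693,20)]
O=[(68,415),(130,495),(200,545),(300,580),(410,580),(500,560),(600,510),(690,445),(770,350)]
f=lambda L:np.array([atz(K,V,400+x/5,y/5,.016)[:2] for x,y in L])
I,O=f(I),f(O)
r=least_squares(lambda p:np.r_[np.hypot(*(I-p).T)-.042,np.hypot(*(O-p).T)-.07],[.635,-.2]); print(r.x,r.fun.round(4))
# posts of loop on lid: feet mid; lid origin z = .070+.187-.116
m=cv2.imread('pics/wrist8.png')
zt=.070+.012+.1873-.116
for (a,b) in [((207,2),(354,2))]: 
    p,q=[atz(K,V,*t,zt) for t in(a,b)]; print(p,q,(p+q)/2)
E
python3 -c "
from h import *
crop('pics/wrist8.png','pics/w8d.png',110,0,460,170,2.28)"
```

```text
[ 0.63523578 -0.19716281] [ 0.0002  0.0007  0.0011  0.0004  0.0004  0.0002  0.0005  0.0001 -0.0005
 -0.0015 -0.0007 -0.0003  0.0001 -0.0002 -0.0001 -0.0006 -0.     -0.0004]
[ 0.61839195 -0.0007504   0.1533    ] [ 0.61866079 -0.06576906  0.1533    ] [ 0.61852637 -0.03325973  0.1533    ]
```

View pics/w8d.png

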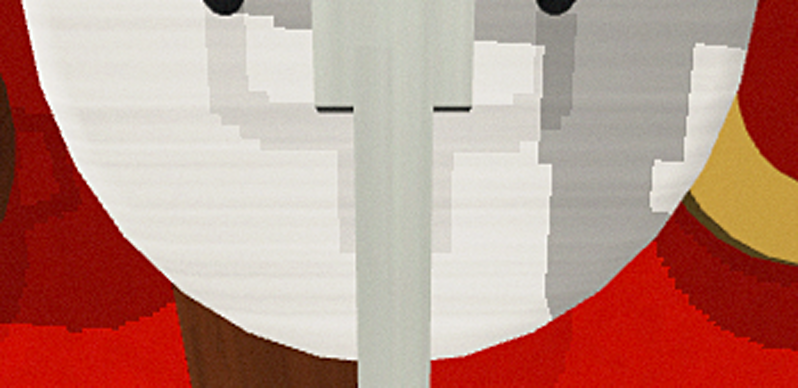

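Run:
```python
from h import *
from scipy.optimize import least_squares
T=np.load('w8.npy'); K,V=cam('wrist',T)
L=[(22,20),(75,165),(125,235),(180,292),(250,335),(320,357),(465,357),(530,335),(600,290),(655,240),(690,190),(750,40)]
def res(p):
    P=np.array([atz(K,V,110+x/2.28,y/2.28,p[2])[:2] for x,y in L]); return np.hypot(*(P-p[:2]).T)-.072
r=least_squares(res,[.62,-.035,.15],x_scale=[.01,.01,.01]); print(r.x,r.fun.round(4))
r2=least_squares(lambda p:res([*p,.152]),[.62,-.035]); print(r2.x); c=r2.x
off=c-T[:2,3]; print('lid-tcp',off)
t=np.array([.6352,-.1972])-off; print('tcp target',t); rel(t[0],t[1],.187,0)
```

```text
[ 0.62021269 -0.03336024  0.15168824] [ 0.0004 -0.0002 -0.0005  0.0001  0.0002 -0.0002  0.0001  0.0002 -0.0001
  0.0003 -0.0001 -0.0002]
[ 0.6202966  -0.03336494]
lid-tcp [0.12014292 0.00222508]
tcp target [ 0.51505708 -0.19942508]
shift [ 14.4 163.9   0.3] turn [-0.      0.0001  0.0032]
```

```bash
python3 -m inch '[0,0,5,0,0,0,0, 0,1,14,0,0,0,0, 0,2,28,0,0,0,0, 0,4,46,0,0,0,0, 0,6,66,0,0,0,0.003]'; python3 -m inch '[0,2,20,0,0,0,0, 0,4,40,0,0,0,0, 0,6,60,0,0,0,0, 0,7,76,0,0,0,0, 0,8,88,0,0,0,0]';python3 -m inch '[0,0,6,0,0,0,0, 0,0,9,0,0,0,0, 0,0,10,0,0,0,0, 0,0,10,0,0,0,0]'; python3 -c "
from h import *
rel(.515,-.1994,.187,0)"
```

```text
clock: 13.65
tcp_pos: [0.5065, -0.1035, 0.1873]
ee_rot: [1.0, -0.0, 0.0, 0.0]
wrist_force: [-0.2, 0.2, -2.9]
gripper_width: 0.0201
clock: 14.28
tcp_pos: [0.5143, -0.191, 0.1872]
ee_rot: [1.0, -0.0, -0.0, -0.0]
wrist_force: [0.1, 0.5, -2.5]
gripper_width: 0.0202
clock: 14.78
tcp_pos: [0.5143, -0.1996, 0.1873]
ee_rot: [1.0, 0.0, 0.0, -0.0]
wrist_force: [0.0, -0.7, -3.3]
gripper_width: 0.0198
shift [ 0.7 -0.2  0.3] turn [-0.     -0.      0.0001]
```

Lower to TCP z ≈0.075 (lid ≈13 mm above the ring), then check before setting down.

```bash
python3 -m inch '[0,1,0,4,0,0,0, 0,1,0,12,0,0,0, 0,1,0,26,0,0,0, 0,1,0,42,0,0,0, 0,1,0,58,0,0,0]'; python3 -m inch '[0,0,0,16,0,0,0, 0,0,0,32,0,0,0, 0,0,0,44,0,0,0, 0,0,0,51,0,0,0, 0,0,0,54,0,0,0]';python3 -m inch '[0,0,0,0,0,0,0]'
python3 - <<'E'
from h import *
T=pose(); np.save('w9.npy',T);print(T[:3,3])
for n in('wrist','scene'):
    im=cams.capture(n); cv2.imwrite(f'pics/{n}9.png',im[:,:,::-1])
crop('pics/scene9.png','pics/c9.png',190,210,350,330,5)
crop('pics/wrist9.png','pics/w9d.png',110,0,460,170,2.28)
E
```

```text
clock: 15.4
tcp_pos: [0.515, -0.1998, 0.1278]
ee_rot: [1.0, -0.0, -0.0, -0.0]
wrist_force: [0.2, -0.1, -2.7]
gripper_width: 0.0201
clock: 16.02
tcp_pos: [0.5153, -0.1999, 0.075]
ee_rot: [1.0, -0.0, -0.0, -0.0]
wrist_force: [-0.5, 0.1, -1.2]
gripper_width: 0.0204
clock: 16.15
tcp_pos: [0.5154, -0.1999, 0.0754]
ee_rot: [1.0, -0.0, 0.0, 0.0]
wrist_force: [0.6, 0.1, -3.7]
gripper_width: 0.0201
[ 0.5154423  -0.19994883  0.07541111]
```

View pics/c9.png

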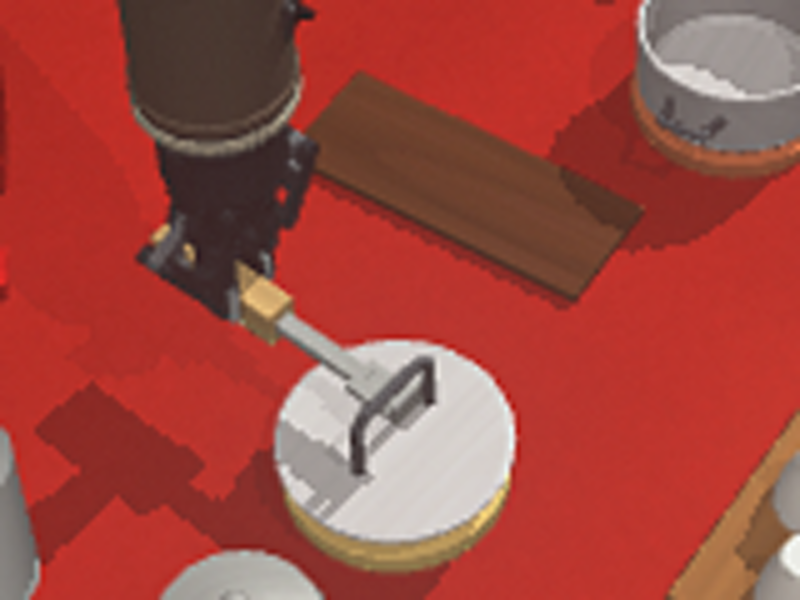

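View pics/w9d.png

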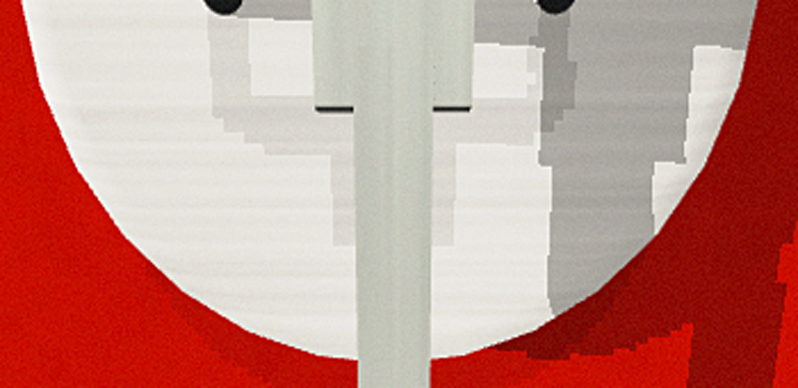

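The lid is level and centred above the ring, and hasn't shifted on the tongue. I lower gently, about 1 mm per row.

```bash
python3 -m inch '[0,0,0,2,0,0,0, 0,0,0,5,0,0,0, 0,0,0,8,0,0,0, 0,0,0,9.5,0,0,0, 0,0,0,10.3,0,0,0]'; python3 -m inch '[0,0,0,0.7,0,0,0, 0,0,0,1.4,0,0,0, 0,0,0,2.1,0,0,0, 0,0,0,2.8,0,0,0, 0,0,0,3.5,0,0,0]';python3 -m inch '[0,0,0,0.7,0,0,0, 0,0,0,1.4,0,0,0, 0,0,0,2.1,0,0,0, 0,0,0,2.8,0,0,0, 0,0,0,3.5,0,0,0]'
python3 - <<'E'
from h import *
T=pose(); np.save('w10.npy',T);print(T[:3,3])
for n in('wrist','scene'):
    im=cams.capture(n); cv2.imwrite(f'pics/{n}10.png',im[:,:,::-1])
crop('pics/scene10.png','pics/c10.png',190,210,350,330,5)
E
```

```text
clock: 16.88
tcp_pos: [0.5153, -0.1999, 0.0648]
ee_rot: [1.0, -0.0, -0.0, -0.0]
wrist_force: [-0.2, -0.0, -3.2]
gripper_width: 0.02
clock: 17.5
tcp_pos: [0.5154, -0.1999, 0.0615]
ee_rot: [1.0, -0.0, 0.0, 0.0]
wrist_force: [0.9, -0.4, -2.5]
gripper_width: 0.0199
clock: 18.12
tcp_pos: [0.5154, -0.1999, 0.058]
ee_rot: [1.0, -0.0, 0.0, 0.0]
wrist_force: [0.9, 0.0, -1.5]
gripper_width: 0.0204
[ 0.51535043 -0.19992018  0.05797914]
```

View pics/c10.png

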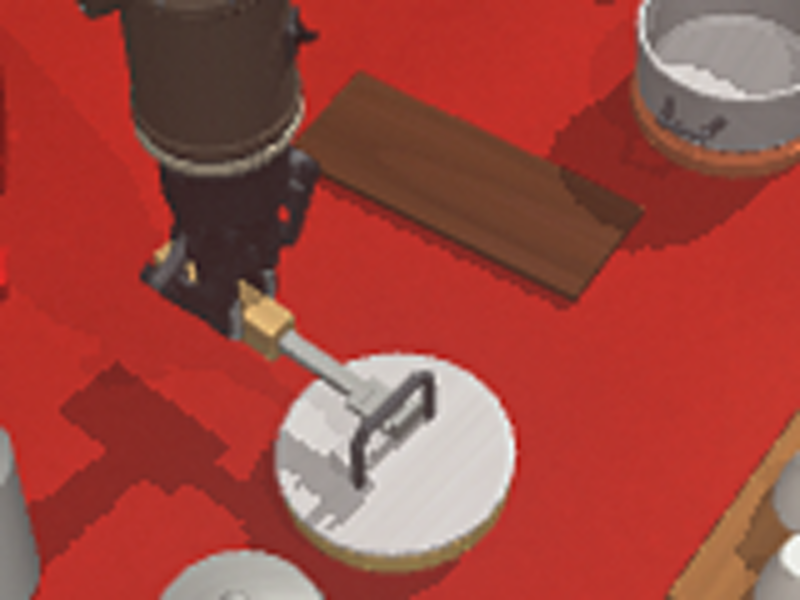

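View pics/wrist10.png

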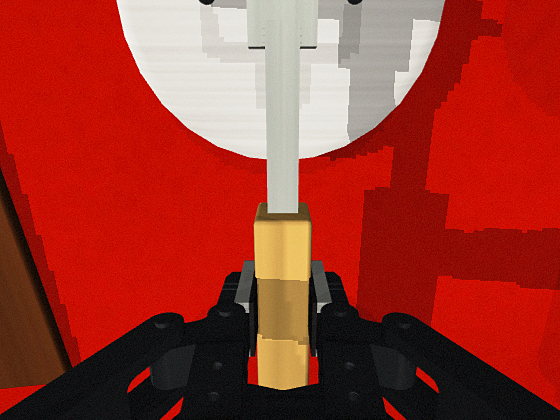

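The lid rests on the ring and the load is off (−1.5 N is the lifter alone). I lower a further 14 mm for the lip to clear the bar, then draw out.

```bash
python3 -m inch '[0,0,0,4,0,0,0, 0,0,0,8,0,0,0, 0,0,0,12,0,0,0, 0,0,0,14,0,0,0, 0,0,0,14,0,0,0]'; python3 -m inch '[0,-5,0,0,0,0,0, 0,-14,0,0,0,0,0, 0,-25,0,0,0,0,0, 0,-36,0,0,0,0,0, 0,-45,0,0,0,0,0]';python3 -m inch '[0,-8,0,0,0,0,0, 0,-13,0,0,0,0,0, 0,-15,0,0,0,0,0]'
python3 - <<'E'
from h import *
T=pose(); np.save('w11.npy',T);print(T[:3,3])
for n in('wrist','scene'):
    im=cams.capture(n); cv2.imwrite(f'pics/{n}11.png',im[:,:,::-1])
crop('pics/scene11.png','pics/c11.png',190,210,350,330,5)
E
```

```text
clock: 18.85
tcp_pos: [0.5152, -0.1999, 0.0438]
ee_rot: [1.0, -0.0, -0.0, -0.0]
wrist_force: [0.0, -0.4, -1.4]
gripper_width: 0.0201
clock: 19.48
tcp_pos: [0.4694, -0.1999, 0.0441]
ee_rot: [1.0, -0.0, -0.0, -0.0]
wrist_force: [-0.3, 0.4, -1.4]
gripper_width: 0.02
clock: 19.85
tcp_pos: [0.4552, -0.1999, 0.044]
ee_rot: [1.0, -0.0, 0.0, 0.0]
wrist_force: [-0.4, 0.1, -1.9]
gripper_width: 0.02
[ 0.45516822 -0.19993946  0.04404029]
```

View pics/c11.png

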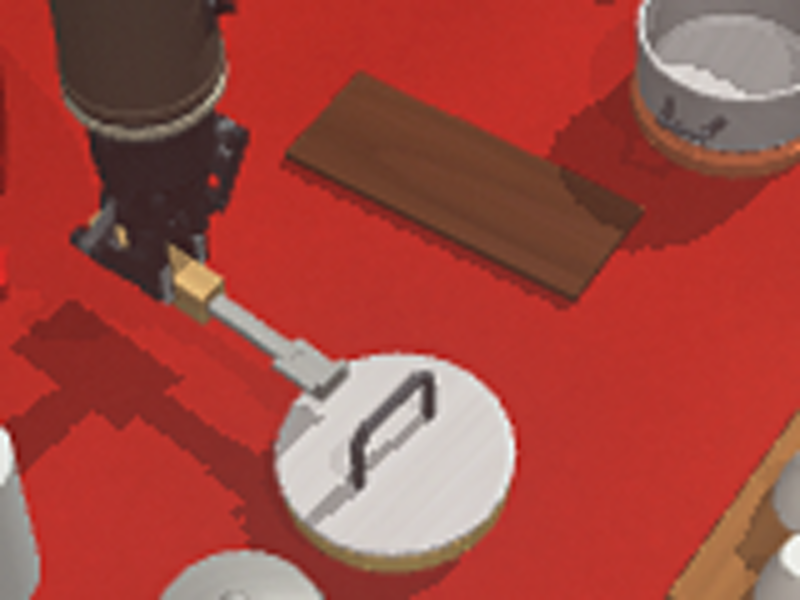

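The tongue is clear of the loop and the lid has stayed in place. I raise and go back over the board.

```bash
python3 -m inch '[0,0,0,-10,0,0,0, 0,0,0,-30,0,0,0, 0,0,0,-55,0,0,0, 0,0,0,-80,0,0,0, 0,0,0,-90,0,0,0]'
python3 - <<'E'
from h import *
rel(.4935,.0045,.12,.0755)
E
```

```text
clock: 20.58
tcp_pos: [0.4562, -0.2002, 0.1357]
ee_rot: [1.0, 0.0, 0.001, 0.001]
wrist_force: [-0.6, -0.3, -1.5]
gripper_width: 0.0201
shift [  37.3 -204.7   15.6] turn [ 0.0012 -0.0022 -0.0755]
```

```bash
python3 -m inch '[0,4,-20,0,0,0,0, 0,10,-60,0,0,0,-0.02, 0,20,-105,0,0,0,-0.04, 0,30,-150,0,0,0,-0.06, 0,37,-188,0,0,0,-0.0755]';python3 -m inch '[0,0,-13,0,0,0,0,0,0,-17,0,0,0,0,0,0,-17,0,0,0,0]'
python3 - <<'E'
from h import *
rel(.4935,.0045,.0165,.0755)
T=pose(); np.save('w12.npy',T)
im=cams.capture('wrist'); cv2.imwrite('pics/w12.png',im[:,:,::-1])
im=cams.capture('scene'); cv2.imwrite('pics/s12.png',im[:,:,::-1])
E
```

```text
clock: 21.2
tcp_pos: [0.4925, -0.0102, 0.1338]
ee_rot: [0.999, 0.038, -0.0, -0.0]
wrist_force: [0.9, -1.1, -1.7]
gripper_width: 0.0201
clock: 21.58
tcp_pos: [0.4909, 0.0045, 0.1339]
ee_rot: [0.999, 0.037, -0.0, 0.0]
wrist_force: [0.5, -1.0, -1.4]
gripper_width: 0.02
shift [  2.6   0.2 117.4] turn [ 0.0001  0.0003 -0.0005]
```

View pics/w12.png

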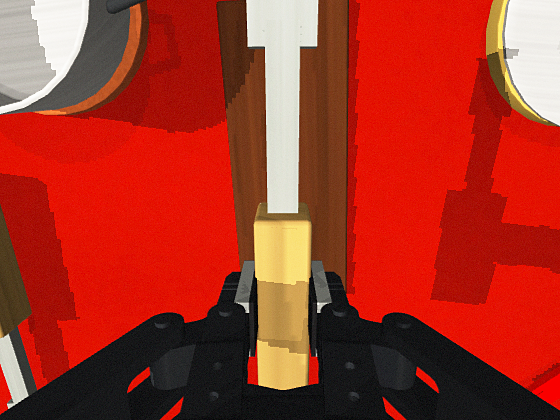

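View pics/s12.png

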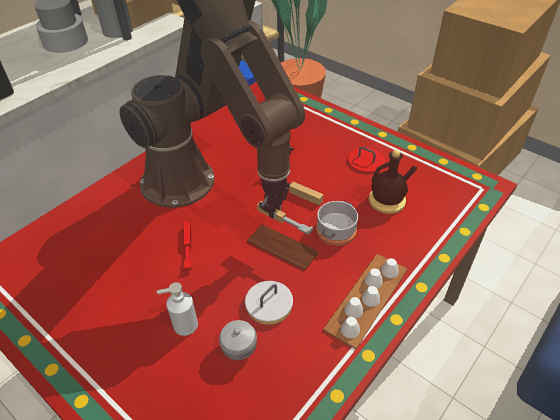

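```bash
python3 -m inch '[0,3,0,12,0,0,0, 0,3,0,35,0,0,0, 0,3,0,60,0,0,0, 0,3,0,85,0,0,0, 0,3,0,102,0,0,0]'; python3 -m inch '[0,0,0,5,0,0,0, 0,0,0,9,0,0,0, 0,0,0,12,0,0,0, 0,0,0,14,0,0,0, 0,0,0,15,0,0,0]'; python3 -m inch '[0,0,0,0.4,0,0,0,0,0,0,0.8,0,0,0, 0,0,0,0.8,0,0,0]'; python3 -c "
from h import *
print(pose()[:3,3])
im=cams.capture('wrist'); cv2.imwrite('pics/w13.png',im[:,:,::-1])"
```

```text
clock: 22.3
tcp_pos: [0.4936, 0.0048, 0.0302]
ee_rot: [0.999, 0.037, -0.001, -0.0]
wrist_force: [0.0, 0.2, -1.8]
gripper_width: 0.0201
clock: 22.92
tcp_pos: [0.4943, 0.0053, 0.0172]
ee_rot: [0.999, 0.038, 0.0, 0.0]
wrist_force: [0.4, -0.7, -1.3]
gripper_width: 0.0203
clock: 23.3
tcp_pos: [0.4941, 0.0053, 0.0162]
ee_rot: [0.999, 0.038, 0.0, 0.0]
wrist_force: [0.1, -0.8, -1.8]
gripper_width: 0.0202
[0.49410834 0.00529846 0.016239  ]
```

View pics/w13.png

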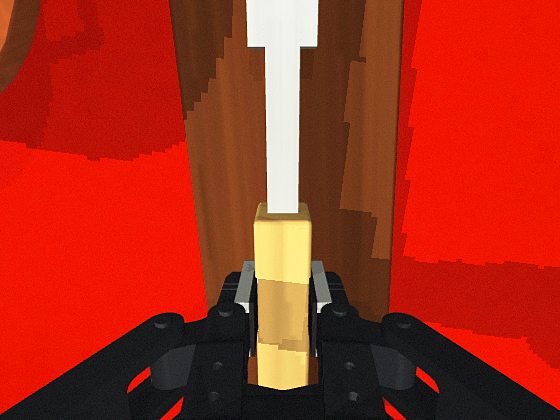

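```bash
python3 -m inch '[0,0,0,0.5,0,0,0,0,0,0,1,0,0,0,0,0,0,1,0,0,0]'
```

```text
clock: 23.72
tcp_pos: [0.4941, 0.0053, 0.0157]
ee_rot: [0.999, 0.038, 0.0, 0.0]
wrist_force: [-2.8, -0.1, 12.7]
gripper_width: 0.0201
```

Contact with the board (z 0.0157, as at the grasp). I open gently and then go up.

```bash
python3 -m inch '[0,0,0,-0.6,0,0,0,10,0,0,-0.6,0,0,0,30,0,0,-0.6,0,0,0,60,0,0,-0.6,0,0,0,60,0,0,-0.6,0,0,0]' 20; python3 -m inch '[60,0,0,-8,0,0,0,60,0,0,-25,0,0,0,60,0,0,-50,0,0,0,60,0,0,-80,0,0,0,60,0,0,-110,0,0,0]';python3 -m inch '[60,-20,0,-30,0,0,0,60,-45,0,-60,0,0,0,60,-50,0,-80,0,0,0,60,-50,0,-80,0,0,0]'
python3 - <<'E'
from h import *
T=pose(); np.save('w14.npy',T); print(T.round(3))
for n in('wrist','scene','top'):
    im=cams.capture(n); cv2.imwrite(f'pics/{n}14.png',im[:,:,::-1])
crop('pics/scene14.png','pics/c14.png',190,180,350,330,4)
E
```

```text
clock: 24.35
tcp_pos: [0.4941, 0.0053, 0.0158]
ee_rot: [0.999, 0.038, -0.0, -0.0]
wrist_force: [0.1, 0.5, 0.7]
gripper_width: 0.051
clock: 24.98
tcp_pos: [0.4939, 0.0053, 0.1272]
ee_rot: [0.999, 0.038, 0.0, 0.0]
wrist_force: [1.0, 0.2, -1.0]
gripper_width: 0.0509
clock: 25.48
tcp_pos: [0.4448, 0.0015, 0.2075]
ee_rot: [0.999, 0.038, 0.002, 0.0]
wrist_force: [0.9, -1.5, -0.5]
gripper_width: 0.0513
[[ 0.997  0.075  0.003  0.445]
 [ 0.075 -0.997 -0.     0.001]
 [ 0.003  0.    -1.     0.208]
 [ 0.     0.     0.     1.   ]]
```

View pics/c14.png

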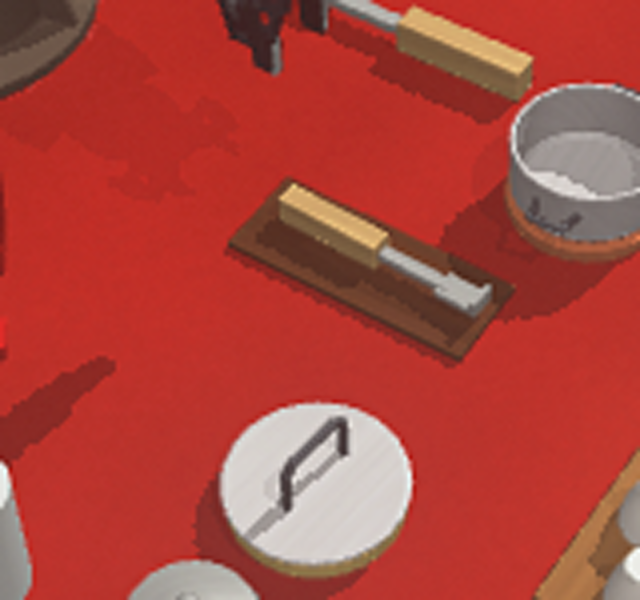

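View pics/wrist14.png

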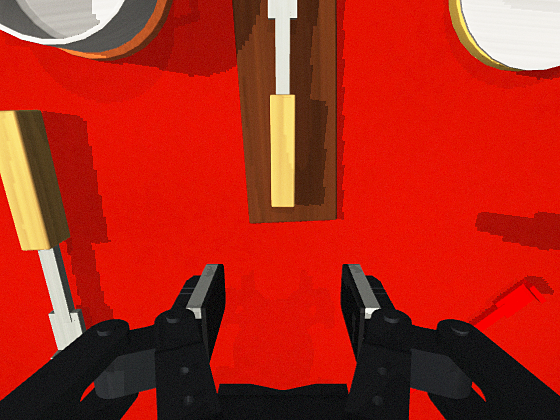

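View pics/top14.png

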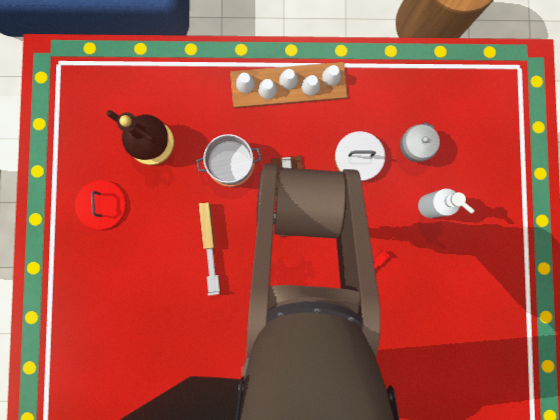

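Run:
```python
from h import *
K,V=cam('top'); im=cv2.imread('pics/top14.png').astype(int)
m=((im.min(2)>120)).astype(np.uint8); m[:, :330]=0; m[:,392:]=0; m[:125]=0; m[190:]=0
cs,_=cv2.findContours(cv2.morphologyEx(m,cv2.MORPH_OPEN,np.ones((3,3),np.uint8)),cv2.RETR_EXTERNAL,cv2.CHAIN_APPROX_NONE)
c=max(cs,key=cv2.contourArea); (u,v),r=cv2.minEnclosingCircle(c); print(u,v,r,atz(K,V,u,v,.028),'trivet by top .6355,-.1985')
env.job_done()
```

```text
359.7037048339844 155.59259033203125 25.127073287963867 [ 0.63566483 -0.19884945  0.028     ] trivet by top .6355,-.1985
the job is handed in; nothing more can be done
```

The lid is set level on the straw-coloured ring, the lifter is back on its board, and I handed the job in at about 25.6 s.

- **Lift:** I gripped the smaller wooden lifter on the board and put its tongue through the loop. I raised the lid and carried it across hanging level.
- **Set-down:** I lowered the lid about 1 mm at a time until the load came off. I then dropped the lifter to clear the lip, drew it out and laid it down at about its original pose.
- **Lid check:** The last top view puts the lid's centre at (0.6357, −0.1988), within 1 mm of the ring's centre measured from the same camera.
- **Other checks:** In the scene view the lifter lies flat, lip up, on the board, and the gripper is clear of everything. The coffee pot, sugar bowl and dispenser show no movement. The highest wrist force in the printed readings was about 13 N, when the lifter met the board.
- **Disagreement:** The scene camera read positions about 5 mm off from the top and wrist cameras. Those two agreed within about 2 mm, so I used them.
- **Failed fits:** Two early automatic wrist-camera fits of the ring failed, so I replaced them with a hand-read fit that was good to about 1 mm.

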